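# Tighten the clamp screw over the carving

### The job

One of the two blue clamps on the carving bench holds a wooden blank that is still loose. Turn that clamp's brass thumbscrew clockwise until it seats: stop when the resistance rises, with its black line about at the red mark, do not overtighten it, and let go. Leave the other clamp's thumbscrew as it is.

Things in the scene. Friction and masses are not known exactly. Their poses are not given: they have to be found in the camera images.
- clamp_screw (a joint): Brass thumbscrew of the blue clamp that holds the wooden blank (light wood, 66 x 140 x 36 mm, dark leaf veins): angle of its stem in rad, grows clockwise seen from above. Starts loose at 0.15 to 0.65, turns against 0.12 N m and stops at 1.30: seated. Up to there the head turns with it; one grasp does it. It does not sink as it turns, and stays when let go.
- clamp_screw_head (a joint): How far that screw's head has been strained on past the stem after seating, rad, 0 at the start. Needs 0.16 N m to begin, then 1.6 N m more per rad. At 0.15 the black line on the head points at the red mark (so the head has turned to 1.45 in all). Past 0.5 it is overtightened. Let go, it springs back to about 0.1 or stays.
- clamp_screw_grip (a point): On that screw's upright axis, 100 mm above the bench: grip height. The head is a brass cylinder, 36 mm across, 82 to 108 mm above the bench; point x runs along the black line on its top, outwards, z up. The blue arm below it is 72 mm high, with a rounded end 64 mm across; the red mark (4 x 32 mm) lies on it, from the head towards the post. Nothing within 100 mm stands above the head.
- spare_screw_rim (a point): Outer end of the black line on top of the thumbscrew of the other, empty clamp (same make and colour), 16 mm from that screw's axis, 108 mm above the bench. That screw is to be left alone.

How it is judged:
By the outcome, as a careful person would: the job done as asked, in the order asked, and still so for the second after the job is handed in, with the robot touching nothing.
It also fails if it takes over 37 s, if anything falls off the work surface, if the arm or the gripper's body presses on something with over 40 N, if the wrist force passes 120 N, or if a joint passes its speed limit or range.

### The arm

A 6-joint arm with a two-finger parallel gripper is mounted at the origin on the work surface. World frame = base frame: x ahead of the robot, y to its left, z up, the work surface at z = 0. Lengths are in mm, angles in rad, forces in N, time in s.
With the tool pointing down it reaches from about 275 to 750 mm from the base axis. Payload 10.2 kg.
Tool frame: the origin (TCP) lies between the finger pads; the fingertips stand 19 mm ahead of it and the grasp point (between the pads) is the TCP; z points along the fingers, y is the line along which they close (so a half turn about z gives the same grasp; the last joint's range is limited). The gripper opens to 85 mm and grips with 20 to 120 N. Pads are 22 mm wide; open, the fingers measure 114 mm over their backs; the gripper's body (76 mm by 85 mm) begins 54 mm behind the grasp point. The pads swing forward as they close: fully open they stand 13 mm farther back than shut.
Start: joints at [-0.223, 0.313, 1.498, -0, 1.331, -0.223], TCP at [525.006, -0.014, 250.294] pointing down, gripper open.
Joint ranges: [-2.94, 2.94], [-0.97, 2.17], [0.19, 2.56], [-1.23, 4.37], [0.02, 3.11], [-2.88, 2.88]. Speed limits (rad/s): [2.39, 2.39, 3.01, 3.14, 3.14, 3.14].

### API

Orientations are given as a unit quaternion [w, x, y, z].
In Python, from rig import sense, capture, finish_job gives the robot as it stands. The module is installed in compiled form; this text tells all that it offers.
- The arm moves only by the tool move_arm, never from a script. Its argument "moves" is a list of rows, each an object with "turn": the turn, a rotation vector about the tool's x, y, z in rad, a list of three; "translation": the shift along the tool's x, y, z in mm, a list of three; "hand": the opening, from 0 (shut) to 1 (fully open). In form: [{"turn": [wx, wy, wz], "translation": [x, y, z], "hand": hand}, ...]. A call has 1 to 10 rows; each row shifts and turns the commanded pose from where the row before left it, along the tool's axes as they then stand; what a row does not reach is not made up. A row lasts 1/12 s, in which the tool goes at most 41.7 mm and 7.16 degrees, less where a joint would pass 70% of its speed; a pose out of reach is approached as far as the arm can. A call with a gripper value outside its range is refused whole. The fingers move at their own pace and stop on an object; "grip_force" is the grip in N (left out, the last holds). Time passes only in rows, so rows that do not move let the fingers close. It gives the time, the measured TCP pose, the force, the opening and the grip force at its end, in the units of the state.
- sense(): the state, without advancing time (a new reading comes with each control period).
- capture(name): name is "scene" or "side" or "wrist"; returns a dict with "image" (420x560x3 uint8, blue, green, red), "z_map" (420x560 float32, mm along the optical axis (not along the pixel's ray), 0 where there is no reading), "vertical_fov" (degrees; the focal length in pixels is half the picture's height over the tangent of half this angle, whatever the lens; pixels are square), "cx", "cy" (the principal point, pixels), "R" (3x3) and "t" (3): a world point X has camera coordinates R X + t; the wrist camera has in their place "T_tool_cam" (4x4, takes a point from camera to tool coordinates, whose origin is the TCP and whose axes are the flange's). Camera axes: x right, y down, z forward; pixel columns grow to the right and rows downward; lengths in mm; the calibration is good to about 2 mm. A picture is of the moment at which its call begins: read the wrist's pose just before it.
- finish_job(): hands the job in; it is judged then, once.
The state is a dict: "time_s": time; "joints": joint angles; "dq": joint speeds; "tau": joint torques, N m; "eef_pos": TCP position; "ee_rot": TCP orientation; "force": force on the tool from outside, world axes, zero at the start; "wrist_torque": the same for the moment, N m; "grip_width": opening from 0.0 (shut) to 1.0 (fully open); "grip_force": force on a finger pad.
Only numpy, scipy, OpenCV 4.12 (cv2) and the standard library are available. Lean on these libraries where they do the work, as an engineer would, in place of code of your own. Each camera call takes 0.05 s, during which the arm holds its last target. There are 200 camera calls.

## Working session

There is one attempt and no reset: what is moved stays moved. The work goes in short steps, Python scripts to look and compute and a tool call to move; the robot and the scene stay as the last step left them, time stands still between calls to the robot, and variables do not carry over. Pictures are saved under pics/ and viewed, at most 10 in all, crops included, and the job is handed in when it is done.

Besides the shell and the picture viewer there is one more tool, called after ">>>" as name(argument=value, ...), one argument or row to a line, values as JSON. move_arm: Moves the arm, as the interface text tells. Its arguments: {"type":"object","properties":{"moves":{"type":"array","items":{"type":"object","properties":{"turn":{"type":"array","items":{"type":"number"}},"translation":{"type":"array","items":{"type":"number"}},"hand":{"type":"number"}}}},"grip_force":{"type":"number"}},"required":["moves"]}

```bash
mkdir -p pics; cat > h.py <<'E'
import numpy as np, cv2
from rig import sense, capture, finish_job
from scipy.spatial.transform import Rotation as Ro
def cam(name):
    s=sense(); c=capture(name); im=c["image"]
    f=im.shape[0]/2/np.tan(np.radians(c["vertical_fov"])/2)
    if name=="wrist":
        q=s["ee_rot"]; Rt=Ro.from_quat([q[1],q[2],q[3],q[0]]).as_matrix()
        T=np.array(c["T_tool_cam"]); Rw=Rt@T[:3,:3]; o=Rt@T[:3,3]+np.array(s["eef_pos"])
    else:
        R=np.array(c["R"]); Rw=R.T; o=-R.T@np.array(c["t"])
    return dict(im=im,z=c["z_map"],f=f,cx=c["cx"],cy=c["cy"],Rw=Rw,o=o)
def ray(c,u,v): return c["Rw"]@np.array([(u-c["cx"])/c["f"],(v-c["cy"])/c["f"],1.])
def onplane(c,u,v,h):
    d=ray(c,u,v); return c["o"]+d*(h-c["o"][2])/d[2]
def pt(c,u,v): return c["o"]+ray(c,u,v)*c["z"][int(round(v)),int(round(u))]
def cloud(c):
    v,u=np.indices(c["z"].shape); p=np.stack([(u-c["cx"])/c["f"],(v-c["cy"])/c["f"],np.ones(u.shape)],-1)*c["z"][...,None]
    return p@c["Rw"].T+c["o"]
E
python3 - <<'E'
from h import *
ims=[]
for n in("scene","side","wrist"):
    c=cam(n); cv2.imwrite(f"pics/{n}0.png",c["im"]); np.savez(n+"0.npz",**c); print(n,c["o"],c["f"])
E
```

```text
scene [993.97667171  32.72273364 595.41744633] 416.498959174466
side [ 272.19508082 -559.22524471  555.31753641] 534.151542594835
wrist [524.82503967  85.81820058 373.08177924] 321.255332823712
```

View pics/scene0.png

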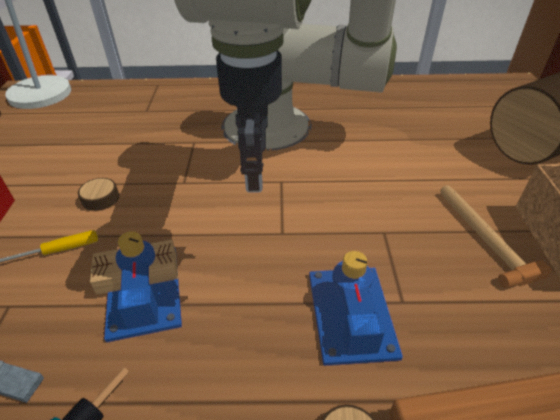

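View pics/side0.png

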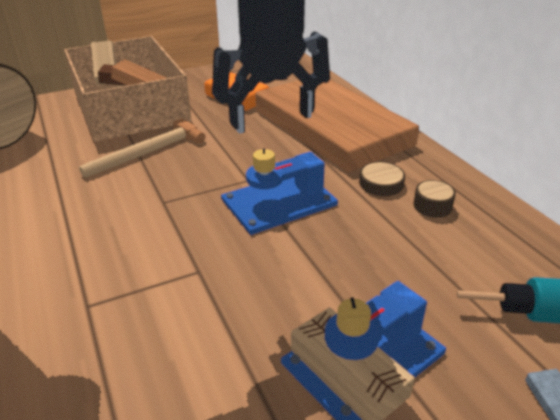

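View pics/wrist0.png

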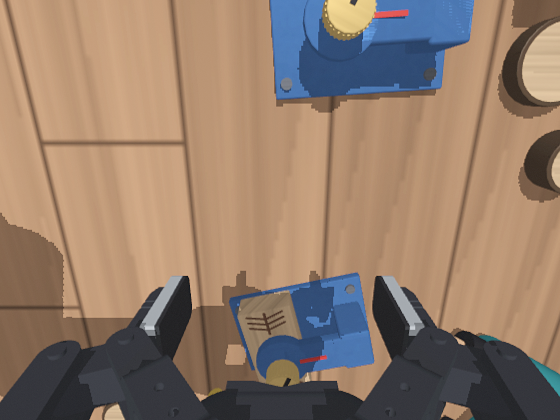

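The blank is in the clamp at scene (131,243), side (353,315) and wrist (283,375). The empty clamp is at scene (355,264). Each head has a black line, and the red mark runs towards the post.

```bash
python3 - <<'E'
from h import *
def ld(n): 
    d=np.load(n+"0.npz"); return {k:d[k] for k in d}
C={n:ld(n) for n in("scene","side","wrist")}
W={"scene":(100,220,165,275),"side":(325,285,385,345),"wrist":(250,345,320,400)}
tri=[]
for n,c in C.items():
    c["cx"]=float(c["cx"]);c["cy"]=float(c["cy"]);c["f"]=float(c["f"])
    P=cloud(c); hsv=cv2.cvtColor(c["im"],cv2.COLOR_BGR2HSV); u0,v0,u1,v1=W[n]
    win=np.zeros(hsv.shape[:2],bool); win[v0:v1,u0:u1]=1
    br=(hsv[...,0]>17)&(hsv[...,0]<32)&(hsv[...,1]>130)&win
    z=P[...,2]
    top=win&(z>103)&(z<116)
    red=((hsv[...,0]<6)|(hsv[...,0]>174))&(hsv[...,1]>170)&(hsv[...,2]>100)&win
    red=((hsv[...,0]<6)|(hsv[...,0]>174))&(hsv[...,1]>170)&(hsv[...,2]>100)&cv2.dilate(win.astype('u1'),np.ones((31,31))).astype(bool)
    dark=top&(hsv[...,2]<75)
    print(n,br.sum(),top.sum(),red.sum(),dark.sum(), "zmed",np.median(z[top]) if top.any() else 0)
    if top.any():
        v,u=np.nonzero(top); (cc,r),_=None or (cv2.minEnclosingCircle(P[top][:,:2].astype('f4')),0)
        print(" top circle",cc,r, "bbox mid",(P[top].min(0)+P[top].max(0))/2,np.ptp(P[top],axis=0), "pix",u.mean(),v.mean())
        tri.append((c["o"],ray(c,u.mean(),v.mean())))
    for nm,m in(("red",red),("dark",dark)):
        if m.sum()>3:
            q=P[m]; mu=q.mean(0); d=np.linalg.svd(q[:,:2]-mu[:2],full_matrices=0)[2][0]; print(" ",nm,mu.round(1),"dir",np.arctan2(d[1],d[0]))
A=np.zeros((3,3));b=np.zeros(3)
for o,d in tri[:2]:
    d=d/np.linalg.norm(d);M=np.eye(3)-np.outer(d,d);A+=M;b+=M@o
print("triangulated top",np.linalg.solve(A,b))
E
```

```text
scene 478 307 19 19 zmed 107.13928387042466
 top circle (527.2195434570312, -211.8702850341797) 18.52927589416504 bbox mid [ 527.47168241 -211.34963782  106.5317481 ] [35.19124284 35.69856341  6.95049131] pix 129.00651465798046 239.98045602605862
  red [ 563.9 -203.4   72.7] dir 0.2154100789338497
  dark [ 529.5 -203.9  108.4] dir -1.9514826982628728
side 883 656 28 28 zmed 107.01884975116079
 top circle (524.8328247070312, -213.19378662109375) 19.009809494018555 bbox mid [ 524.71598508 -213.28687322  106.36147071] [35.42779522 37.56834872  6.64803225] pix 353.3673780487805 310.8628048780488
  red [ 566.2 -203.5   72.7] dir -2.8564220699009213
  dark [ 529.  -204.4  107.9] dir 1.1818603426089784
wrist 4 308 58 33 zmed 107.70232451231149
 top circle (524.918212890625, -205.3267822265625) 17.40264129638672 bbox mid [ 524.91817123 -200.20378095  106.52146249] [34.79091879 14.09059973  7.00749247] pix 282.0097402597403 380.02597402597405
  red [ 560.7 -202.9   73.6] dir -2.9063278208749037
  dark [ 529.8 -200.5  108.9] dir -1.9912337560353266
triangulated top [ 525.44076463 -212.65906039  103.81931835]
```

```bash
python3 - <<'E'
from h import *
s=sense();q=s["ee_rot"];R=Ro.from_quat([q[1],q[2],q[3],q[0]]).as_matrix();print(R.round(3),s["eef_pos"],s["time_s"])
print("tool shift to above head",R.T@(np.array([526,-212,200])-s["eef_pos"]))
E
```

```text
[[-0.     1.    -0.001]
 [ 1.     0.     0.   ]
 [ 0.    -0.001 -1.   ]] [5.24827967e+02 3.30426116e-02 2.49863436e+02] 0.15
tool shift to above head [-212.04323877    1.21431959   49.81904627]
```

>>> move_arm(
  moves=[
    {"turn":[0,0,0],"translation":[-35,0,0],"hand":1},
    {"turn":[0,0,0],"translation":[-35,0,0],"hand":1},
    {"turn":[0,0,0],"translation":[-35,0,0],"hand":1},
    {"turn":[0,0,0],"translation":[-35,0,0],"hand":1},
    {"turn":[0,0,0],"translation":[-35,0,0],"hand":1},
    {"turn":[0,0,0],"translation":[0,0,0],"hand":1},
    {"turn":[0,0,0],"translation":[0,0,0],"hand":1},
    {"turn":[0,0,0],"translation":[0,0,0],"hand":1},
  ],
  grip_force=60,
)

```text
time_s: 0.82
eef_pos: [524.9, -174.6, 250.1]
ee_rot: [-0.0, 0.707, 0.707, 0.0]
force: [-0.2, 0.1, -0.2]
grip_width: 1.002
grip_force: 0.0
```

```bash
cat > w.py <<'E'
from h import *
import sys
c=cam("wrist"); P=cloud(c); hsv=cv2.cvtColor(c["im"],cv2.COLOR_BGR2HSV)
cv2.imwrite(f"pics/{sys.argv[1]}.png",c["im"])
near=np.hypot(P[...,0]-526,P[...,1]+212)
top=(near<30)&(P[...,2]>103)&(P[...,2]<116)
cc,r=cv2.minEnclosingCircle(P[top][:,:2].astype('f4')); print("top",top.sum(),cc,r,np.median(P[top][:,2]))
cc=np.array(cc)
red=((hsv[...,0]<6)|(hsv[...,0]>174))&(hsv[...,1]>170)&(hsv[...,2]>100)&(near<70)
dark=top&(hsv[...,2]<75)&(near<17)
for nm,m,h in(("red",red,72.5),("dark",dark,108)):
    if m.sum()>3:
        v,u=np.nonzero(m); q=np.array([onplane(c,a,b,h)[:2] for a,b in zip(u,v)]); mu=q.mean(0)
        d=np.linalg.svd(q-mu,full_matrices=0)[2][0]; a=np.arctan2(*(mu-cc)[::-1])
        print(nm,m.sum(),mu.round(1),"axis",np.arctan2(d[1],d[0]),"radial",a)
s=sense(); print(s["eef_pos"],s["joints"],s["time_s"])
E
python3 w.py w1
```

```text
top 1194 (525.2667846679688, -212.1860809326172) 19.01864242553711 107.90631003379843
red 84 [ 561.6 -203.6] axis -2.9088598436775097 radial 0.23344472315859477
dark 62 [ 529.1 -203.4] axis -1.9731273238168892 radial 1.1546609645007304
[ 525.00677719 -174.13015963  250.21903884] [-5.32178977e-01  3.75355810e-01  1.41100862e+00  2.00419794e-04
  1.35566863e+00 -5.33022014e-01] 0.8667
```

View pics/w1.png

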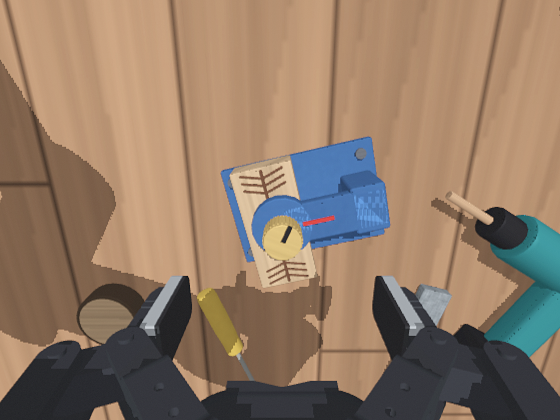

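>>> move_arm(
  moves=[
    {"turn":[0,0,0],"translation":[-37.5,0.5,0],"hand":0.75},
    {"turn":[0,0,0.11],"translation":[0,0,15],"hand":0.75},
    {"turn":[0,0,0.11],"translation":[0,0,15],"hand":0.75},
    {"turn":[0,0,0.11],"translation":[0,0,15],"hand":0.75},
    {"turn":[0,0,0.11],"translation":[0,0,15],"hand":0.75},
    {"turn":[0,0,0.11],"translation":[0,0,15],"hand":0.75},
    {"turn":[0,0,0.11],"translation":[0,0,15],"hand":0.75},
    {"turn":[0,0,0],"translation":[0,0,0],"hand":0.75},
    {"turn":[0,0,0],"translation":[0,0,0],"hand":0.75},
  ],
)

```text
time_s: 1.62
eef_pos: [525.6, -211.5, 160.3]
ee_rot: [-0.0, 0.897, 0.442, -0.0]
force: [1.0, 1.1, 0.7]
grip_width: 0.748
grip_force: 0.0
```

```bash
python3 w.py w2
```

```text
top 2616 (525.3665771484375, -211.82763671875) 18.934814453125 107.74354544780024
red 84 [ 561.6 -203.5] axis -2.91906679438274 radial 0.22514813544973972
dark 146 [ 528.8 -203.6] axis -1.9672199431725397 radial 1.1749134728544903
[ 525.94397688 -211.92136556  161.14032522] [-5.89616877e-01  4.85001675e-01  1.48986855e+00  3.69687891e-05
  1.16586094e+00  6.57645481e-02] 1.6667
```

View pics/w2.png

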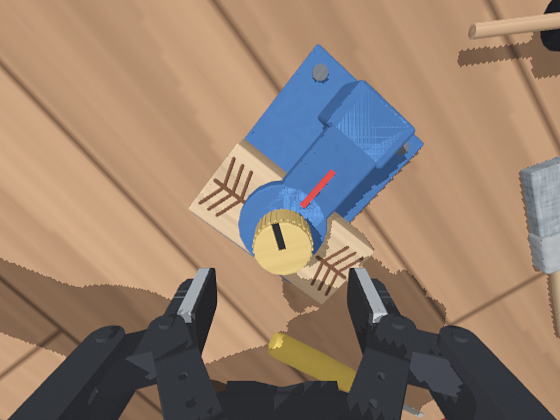

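The wrist view shows the head at (283,245), centred between the fingers. The line still has to turn about 0.95 rad to reach the red mark. I'll descend and grip.

>>> move_arm(
  moves=[
    {"turn":[0,0,0],"translation":[0,0,25],"hand":0.75},
    {"turn":[0,0,0],"translation":[0,0,20],"hand":0.75},
    {"turn":[0,0,0],"translation":[0,0,16],"hand":0.75},
    {"turn":[0,0,0],"translation":[0,0,0],"hand":0.75},
    {"turn":[0,0,0],"translation":[0,0,0],"hand":0.75},
    {"turn":[0,0,0],"translation":[0,0,0],"hand":0.75},
  ],
  grip_force=60,
)

```text
time_s: 2.17
eef_pos: [526.3, -212.8, 101.1]
ee_rot: [0.001, 0.898, 0.44, 0.001]
force: [-0.0, -0.0, 0.5]
grip_width: 0.749
grip_force: 0.0
```

>>> move_arm(
  moves=[
    {"turn":[0,0,0],"translation":[0,0,0],"hand":0.5},
    {"turn":[0,0,0],"translation":[0,0,0],"hand":0.4},
    {"turn":[0,0,0],"translation":[0,0,0],"hand":0.3},
    {"turn":[0,0,0],"translation":[0,0,0],"hand":0.2},
    {"turn":[0,0,0],"translation":[0,0,0],"hand":0},
    {"turn":[0,0,0],"translation":[0,0,0],"hand":0},
    {"turn":[0,0,0],"translation":[0,0,0],"hand":0},
    {"turn":[0,0,0],"translation":[0,0,0],"hand":0},
  ],
  grip_force=60,
)

```text
time_s: 2.83
eef_pos: [525.5, -212.4, 100.7]
ee_rot: [0.0, 0.898, 0.44, 0.0]
force: [-4.5, 2.8, 9.8]
grip_width: 0.398
grip_force: 59.1
```

```bash
python3 -c "
from rig import sense;s=sense();print(s)"
```

```text
{'time_s': 2.8333, 'joints': array([-5.90747966e-01,  5.58950585e-01,  1.54742344e+00, -1.95582824e-05,
        1.03481415e+00,  6.88228198e-02]), 'dq': array([-3.55461176e-05, -4.40868266e-04,  3.27072644e-04, -1.61015257e-04,
        1.29943595e-03,  2.97819926e-04]), 'tau': array([-5.49512152e-01, -4.39655685e+01, -2.17506856e+01,  1.13597341e-02,
       -1.29452437e+00, -2.67395546e-03]), 'eef_pos': array([ 525.53253396, -212.41562106,  100.70642933]), 'ee_rot': array([1.79269542e-04, 8.97989355e-01, 4.40017133e-01, 9.39870963e-05]), 'force': array([-4.49041659,  2.75903722,  9.79789299]), 'wrist_torque': array([0.46880882, 0.71565394, 0.02496582]), 'grip_force': 59.07416582107544, 'grip_width': 0.3982644927407412}
```

>>> move_arm(
  moves=[
    {"turn":[0,0,0.07],"translation":[0,0,0],"hand":0},
    {"turn":[0,0,0.07],"translation":[0,0,0],"hand":0},
    {"turn":[0,0,0.07],"translation":[0,0,0],"hand":0},
    {"turn":[0,0,0.07],"translation":[0,0,0],"hand":0},
    {"turn":[0,0,0.07],"translation":[0,0,0],"hand":0},
    {"turn":[0,0,0.07],"translation":[0,0,0],"hand":0},
    {"turn":[0,0,0.07],"translation":[0,0,0],"hand":0},
    {"turn":[0,0,0.07],"translation":[0,0,0],"hand":0},
    {"turn":[0,0,0],"translation":[0,0,0],"hand":0},
    {"turn":[0,0,0],"translation":[0,0,0],"hand":0},
  ],
)

```text
time_s: 3.67
eef_pos: [525.6, -212.5, 100.7]
ee_rot: [0.0, 0.985, 0.174, 0.0]
force: [-3.8, 1.8, 9.2]
grip_width: 0.402
grip_force: 59.0
```

```bash
cat > t.py <<'E'
from rig import sense
import numpy as np
s=sense();q=s["ee_rot"];a=2*np.arctan2(q[2],q[1]);print("yaw",a,"turned",0.911-a,"Mz",s["wrist_torque"],"tau6",s["tau"][5],s["force"],s["eef_pos"],s["time_s"])
E
python3 t.py; python3 w.py w3
```

```text
yaw 0.35063532445574364 turned 0.5603646755442564 Mz [ 0.42975106  0.60053242 -0.10802369] tau6 0.022148365387693048 [-3.80215612  1.82838776  9.2397623 ] [ 525.58859417 -212.50060094  100.73555354] 3.6667
top 6098 (531.973876953125, -209.82366943359375) 29.237367630004883 107.74974642537774
red 38 [ 562.6 -204.3] axis -2.888036523402639 radial 0.17980733223580572
dark 370 [ 532.3 -208.4] axis 1.1544722491069177 radial 1.3438584954773685
[ 525.57781238 -212.48213422  100.72136041] [-5.90826990e-01  5.58958280e-01  1.54736388e+00  4.84942284e-05
  1.03465298e+00  6.29097055e-01] 3.7167
```

View pics/w3.png

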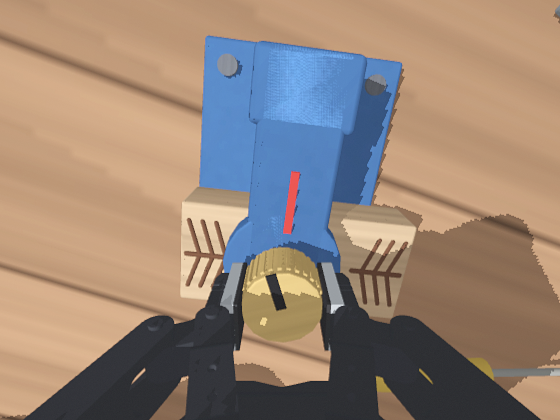

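The head (line at (277,292)) turns with the fingers, at about 0.13 N m of running torque. I'll go on in smaller steps.

>>> move_arm(
  moves=[
    {"turn":[0,0,0.05],"translation":[0,0,0],"hand":0},
    {"turn":[0,0,0.05],"translation":[0,0,0],"hand":0},
    {"turn":[0,0,0.05],"translation":[0,0,0],"hand":0},
    {"turn":[0,0,0],"translation":[0,0,0],"hand":0},
    {"turn":[0,0,0],"translation":[0,0,0],"hand":0},
  ],
)

```text
time_s: 4.13
eef_pos: [525.6, -212.5, 100.7]
ee_rot: [0.0, 0.995, 0.1, 0.0]
force: [-2.7, 1.7, 8.5]
grip_width: 0.405
grip_force: 59.0
```

```bash
python3 t.py
```

```text
yaw 0.2007086026185017 turned 0.7102913973814984 Mz [ 0.43840269  0.69499393 -0.09261875] tau6 -0.02101809368468821 [-2.73403517  1.69389695  8.50557573] [ 525.5791022  -212.51005199  100.69784172] 4.1333
```

>>> move_arm(
  moves=[
    {"turn":[0,0,0.03],"translation":[0,0,0],"hand":0},
    {"turn":[0,0,0.03],"translation":[0,0,0],"hand":0},
    {"turn":[0,0,0.03],"translation":[0,0,0],"hand":0},
    {"turn":[0,0,0],"translation":[0,0,0],"hand":0},
    {"turn":[0,0,0],"translation":[0,0,0],"hand":0},
  ],
)

```text
time_s: 4.55
eef_pos: [525.6, -212.5, 100.7]
ee_rot: [0.0, 0.998, 0.055, 0.0]
force: [-4.7, 3.1, 7.4]
grip_width: 0.406
grip_force: 59.0
```

```bash
python3 t.py
```

```text
yaw 0.11086437423813918 turned 0.8001356257618608 Mz [ 0.42389852  0.66042329 -0.1327076 ] tau6 -0.06736022187396884 [-4.70078458  3.12267908  7.4378953 ] [ 525.57561929 -212.50891917  100.72562939] 4.55
```

>>> move_arm(
  moves=[
    {"turn":[0,0,0.03],"translation":[0,0,0],"hand":0},
    {"turn":[0,0,0.03],"translation":[0,0,0],"hand":0},
    {"turn":[0,0,0],"translation":[0,0,0],"hand":0},
    {"turn":[0,0,0],"translation":[0,0,0],"hand":0},
  ],
)

```text
time_s: 4.88
eef_pos: [525.6, -212.5, 100.7]
ee_rot: [0.0, 1.0, 0.026, 0.0]
force: [-4.0, 2.8, 9.4]
grip_width: 0.401
grip_force: 59.0
```

```bash
python3 t.py
```

```text
yaw 0.05102975805482502 turned 0.859970241945175 Mz [0.32428356 0.61155154 0.04735947] tau6 -0.015395390801131725 [-3.97517816  2.82644504  9.35596369] [ 525.58685862 -212.508499    100.72202536] 4.8833
```

>>> move_arm(
  moves=[
    {"turn":[0,0,0.03],"translation":[0,0,0],"hand":0},
    {"turn":[0,0,0.03],"translation":[0,0,0],"hand":0},
    {"turn":[0,0,0],"translation":[0,0,0],"hand":0},
    {"turn":[0,0,0],"translation":[0,0,0],"hand":0},
  ],
)

```text
time_s: 5.22
eef_pos: [525.6, -212.5, 100.7]
ee_rot: [0.0, 1.0, -0.004, 0.0]
force: [-3.7, 2.9, 8.1]
grip_width: 0.401
grip_force: 59.0
```

```bash
python3 t.py; python3 w.py w4
```

```text
yaw -0.008785339507526309 turned 0.9197853395075264 Mz [0.36174008 0.60787105 0.05199423] tau6 0.07794564357027411 [-3.69158571  2.92834896  8.11860063] [ 525.56582852 -212.52825041  100.70874123] 5.2167
top 6101 (532.1131591796875, -212.07186889648438) 29.336091995239258 107.69294084716026
red 27 [ 560.7 -204.9] axis -2.9206157098796464 radial 0.2456957715503702
dark 364 [ 533.8 -209.8] axis -2.6646835521436434 radial 0.9216927275947864
[ 525.58686787 -212.54154593  100.70558007] [-5.90826107e-01  5.59014936e-01  1.54731533e+00 -1.71979718e-04
  1.03455367e+00  9.88762753e-01] 5.2667
```

View pics/w4.png

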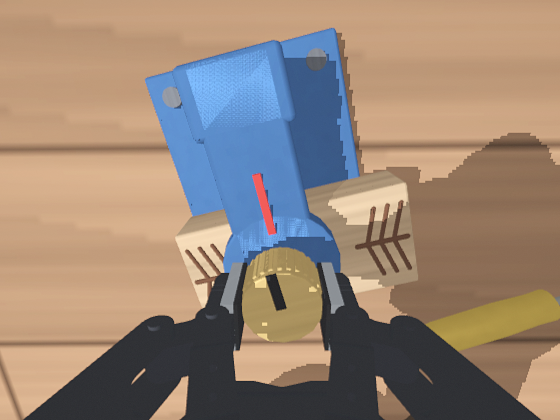

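```bash
cat > l.py <<'E'
from h import *
C=np.array([525.5,-212.1])
c=cam("wrist"); P=cloud(c); hsv=cv2.cvtColor(c["im"],cv2.COLOR_BGR2HSV)
v,u=np.indices(hsv.shape[:2]); d=np.stack([(u-c["cx"])/c["f"],(v-c["cy"])/c["f"],np.ones(u.shape)],-1)@c["Rw"].T
for nm,h,m in(("dark",108,hsv[...,2]<75),("red",72.5,((hsv[...,0]<6)|(hsv[...,0]>174))&(hsv[...,1]>170)&(hsv[...,2]>100))):
    q=(c["o"]+d*((h-c["o"][2])/d[...,2])[...,None])[...,:2]; r=np.hypot(*np.moveaxis(q-C,-1,0))
    m=m&((r<15.5) if nm=="dark" else (r<70)); q=q[m]
    mu=q.mean(0); a=np.linalg.svd(q-mu,full_matrices=0)[2][0]; a*=np.sign(a@(mu-C))
    print(nm,m.sum(),mu,"axis",np.arctan2(a[1],a[0]),"radial",np.arctan2(*(mu-C)[::-1]))
E
python3 l.py
```

```text
dark 318 [ 533.21985077 -209.66005814] axis 0.2607979424699414 radial 0.3061255334756272
red 26 [ 562.38018927 -204.70996523] axis 0.23861597465954357 radial 0.19776046004177492
```

The line lies at 0.26 and the red mark at about 0.23, so a little more is needed.

>>> move_arm(
  moves=[
    {"turn":[0,0,0.025],"translation":[0,0,0],"hand":0},
    {"turn":[0,0,0.025],"translation":[0,0,0],"hand":0},
    {"turn":[0,0,0],"translation":[0,0,0],"hand":0},
    {"turn":[0,0,0],"translation":[0,0,0],"hand":0},
  ],
)

```text
time_s: 5.65
eef_pos: [525.6, -212.5, 100.7]
ee_rot: [0.0, 1.0, -0.029, 0.0]
force: [-3.5, 2.0, 8.1]
grip_width: 0.401
grip_force: 59.0
```

```bash
python3 t.py; python3 l.py
```

```text
yaw -0.05848682359357929 turned 0.9694868235935793 Mz [0.40295645 0.6640285  0.16953054] tau6 0.15699665062129498 [-3.48826521  1.9951412   8.13102293] [ 525.60682509 -212.51611237  100.73912273] 5.65
dark 319 [ 533.32157255 -210.01147135] axis 0.21129146449598663 radial 0.2609337116783203
red 33 [ 562.94463949 -204.57311384] axis 0.23039462566441868 radial 0.19837009715519086
```

The torque is up by about 0.28 N m and the line is at the mark, so I'm releasing.

>>> move_arm(
  moves=[
    {"turn":[0,0,0],"translation":[0,0,0],"hand":0.75},
    {"turn":[0,0,0],"translation":[0,0,0],"hand":0.75},
    {"turn":[0,0,0],"translation":[0,0,0],"hand":0.75},
    {"turn":[0,0,0],"translation":[0,0,0],"hand":0.75},
    {"turn":[0,0,0],"translation":[0,0,-15],"hand":0.75},
    {"turn":[0,0,0],"translation":[0,0,-30],"hand":0.75},
    {"turn":[0,0,0],"translation":[0,0,-30],"hand":0.75},
    {"turn":[0,0,0],"translation":[0,0,-25],"hand":0.75},
    {"turn":[0,0,0],"translation":[0,0,0],"hand":0.75},
    {"turn":[0,0,0],"translation":[0,0,0],"hand":0.75},
  ],
)

```text
time_s: 6.53
eef_pos: [525.8, -212.7, 200.2]
ee_rot: [0.001, 1.0, -0.03, 0.001]
force: [-0.8, 0.5, -0.5]
grip_width: 0.751
grip_force: 0.0
```

```bash
python3 t.py; python3 l.py; python3 w.py w5
```

```text
yaw -0.05921313599555498 turned 0.970213135995555 Mz [-0.00503226  0.01322157 -0.00229767] tau6 -0.00012211906323500443 [-0.75697677  0.49990907 -0.49829585] [ 525.84075972 -212.72353359  200.24668708] 6.5333
dark 95 [ 533.4831294  -209.69186772] axis 0.27380112879855006 radial 0.29297231296915627
red 15 [ 560.6263454  -205.15261091] axis 0.24693954305495355 radial 0.19526278939086195
top 1899 (525.2943725585938, -211.683837890625) 18.84376335144043 107.6505429825404
red 15 [ 558.4 -205.5] axis -2.921915486448919 radial 0.1856637041710294
dark 110 [ 534.4 -209.4] axis -2.857578915179493 radial 0.24089373416755203
[ 525.11008675 -212.27560551  198.1310324 ] [-5.90984277e-01  4.47560480e-01  1.44455056e+00  3.57146961e-05
  1.25142111e+00  1.03907433e+00] 6.6333
```

View pics/w5.png

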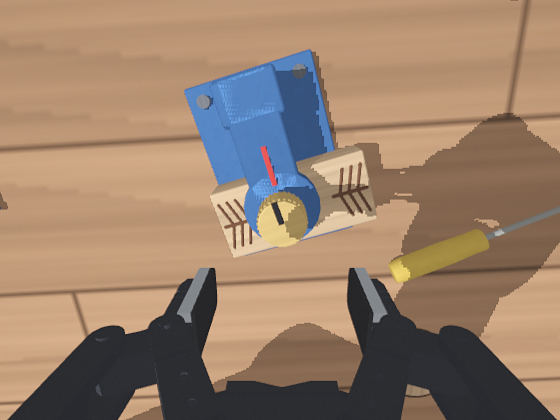

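The black line (277,212) points at the red mark (268,165), with about 0.05 rad of spring-back as expected. The gripper is clear, so I'm handing in.

```bash
python3 -c "
from rig import finish_job;print(finish_job())"
```

```text
the job is handed in; nothing more can be done
None
```

I turned the blank's clamp screw clockwise until the resistance rose; its black line now rests within about 0.05 rad of the red mark, the gripper is clear, the other screw was not touched, and the job is handed in (no verdict came back).

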